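# Clear the delivery pile into the counter display

### The arm

A 6-joint arm with a two-finger parallel gripper is mounted at the origin on the work surface. World frame = base frame: x ahead of the robot, y to its left, z up, the work surface at z = 0. Lengths are in m, angles in degrees, forces in N, time in s.
With the tool pointing down it reaches from about 0.3 to 1 m from the base axis. Payload 5.1 kg.
Tool frame: the origin (TCP) lies on the centre line of the jaws, within the pads' length; the fingertips stand 8 mm ahead of it and the grasp point (between the pads) lies 11 mm behind it; z points along the fingers, y is the line along which they close (so a half turn about z gives the same grasp; the last joint's range is limited). The gripper opens to 95 mm and grips with 3 to 60 N. Pads are 20 mm wide; open, the fingers measure 119 mm over their backs; the gripper's body (75 mm by 180 mm) begins 59 mm behind the grasp point.
Start: joints at [62.705, 7.093, 94.555, -0, 78.352, -4.733], TCP at [0.249, 0.6, 0.223] pointing down, gripper open.
Joint ranges: [-149.61, 149.61], [-58.7, 133.49], [1.44, 155.28], [-77.14, 257.14], [18.33, 153.61], [-166.67, 166.67]. Speed limits (degrees/s): [147.25, 147.25, 180, 180, 180, 180].

### API

Orientations are given as a 3x3 rotation matrix whose columns are the frame's x, y, z axes.
In Python, from bench import telemetry, vision, finish_job gives the robot as it stands.
- The arm moves only by the tool step_arm, never from a script. Its argument "rows" is a list of rows, each a list of 5 numbers: the shift along the tool's x, y, z in m, then the turn about the tool's z in rad, then the gripper's target within -1 to 1 (shut at 1, half-way at 0, fully open at -1). In form: [[x, y, z, turn, claw], ...]. A call has exactly 8 rows; each row shifts and turns the commanded pose from where the row before left it, along the tool's axes as they then stand; what a row does not reach is not made up. A row lasts 1/12 s, in which the tool goes at most 41.7 mm and 7.16 degrees, less where a joint would pass 70% of its speed; a pose out of reach is approached as far as the arm can. A call is refused whole if a number of a shift passes 0.0417 or a number of a turn 0.125, either way. A call with a gripper value outside its range is refused whole. The fingers move at their own pace and stop on an object; "grip_force" is the grip in N (left out, the last holds). Time passes only in rows, so rows that do not move let the fingers close, or fill a call up. It gives the time, the measured TCP pose, the force, the opening and the grip force at its end, in the units of the state.
- telemetry.read_state(): the state, without advancing time (a new reading comes with each control period).
- vision.capture(name): name is "side" or "top"; returns a dict with "img" (480x640x3 uint8, red, green, blue), "depth" (480x640 float32, m along the optical axis (not along the pixel's ray), 0 where there is no reading), "fx", "fy", "cx", "cy" (pixels), "k1" (the pictures are not rectified: a ray, as slopes to the right and down, at radius r is drawn at 1 + k1 r^2 times it, then the intrinsics apply), "extrinsics" (4x4, takes a point from camera to world coordinates). Camera axes: x right, y down, z forward; pixel columns grow to the right and rows downward; lengths in m; the calibration is good to about 2 mm. A picture is of the moment at which its call begins.
- finish_job(): hands the job in; it is judged then, once.
The state is a dict: "clock": time; "q": joint angles; "qvel": joint speeds; "effort": joint torques, N m; "ee_pos": TCP position; "tcp_rot": TCP orientation; "ft_force": force on the tool from outside, world axes, zero at the start; "moment": the same for the moment, N m; "gripper_width": finger opening in m; "grip_force": force on a finger pad.
Only numpy, scipy, OpenCV 4.12 (cv2) and the standard library are available. Lean on these libraries where they do the work, as an engineer would, in place of code of your own. Each camera call takes 0.05 s, during which the arm holds its last target. There are 200 camera calls.

### The job

Clear the pile of new stock on the shop counter: stand the stamp square in the small rectangular tray (its foot in line with the tray, either way round), the round tin in the round tray and the pencil box in the long tray, each lying flat inside the lip, and start the second course of the chalk display by laying the loose chalk carton squarely on the row of two, in line with it and centred over their joint so that half of it rests on each. Keep everything upright as you move it, never tipping anything over, and leave the tape dispenser and the pencil cup where they stand.

Things in the scene. Friction and masses are not known exactly. Their poses are not given: they have to be found in the camera images.
- pencil_box: Long plain light-wood pencil box with a sliding lid, loose, 200 x 56 x 36 mm high (x long, y across, z up), about 0.2 kg. Origin: centre of its underside. It stands on the counter, alone or with the tin on it.
- chalk_box: Single loose carton of chalk, brown card with chalk sticks showing on top, 110 x 60 x 36 mm high (x long, y across, z up), about 0.25 kg. Origin: centre of its underside. It stands on the counter, alone or with the tin on it.
- tin: Round plain steel tin of drawing pins, diameter 58 mm, 36 mm high, loose, about 0.12 kg. Origin: centre of its underside. It starts on top of the pencil box or of the chalk box, with the stamp standing on it.
- stamp: Wooden hand stamp, loose, about 0.05 kg: a rectangular foot 44 x 30 mm (x long, y across), 18 mm high, and on its centre an upright turned round handle, total height 70 mm; the handle is 22 mm thick from 38 to 62 mm above the underside. Origin: centre of its underside. It starts standing on the tin, top of the pile.
- long_tray: Fixed long plywood display tray for the pencil box: floor inside 216 x 72 mm (x long, y across), floor 4 mm above the counter, low lip all round, 4 mm thick, its top 8 mm above the counter. Origin: centre of its underside, on the counter.
- small_tray: Fixed small rectangular plywood display tray for the stamp: floor inside 60 x 46 mm (x long, y across), floor 4 mm above the counter, lip 4 mm thick with its top 8 mm above the counter. Origin: centre of its underside, on the counter.
- round_tray: Fixed round plywood display tray for the tin: floor inside 74 mm in diameter, floor 4 mm above the counter, lip 4 mm thick with its top 8 mm above the counter. Origin: centre of its underside, on the counter.
- chalk_row: Fixed first course of the chalk display: two cartons like the loose one standing on the counter end to end with a 2 mm joint between them, together 222 x 60 x 36 mm high (x along the row, y across, z up). Origin: on the counter under the middle of the joint.
- tape_dispenser: Black desk tape dispenser, 115 x 52 mm, 63 mm high, loose and heavy, standing by the work; origin: centre of its underside. To be left alone.
- pencil_cup: Dark steel cup of pencils, 76 mm in diameter, pencils up to 170 mm high, loose and heavy, standing by the work; origin: centre of its underside. To be left alone.

How it is judged:
By the outcome, as a careful person would: the job done as asked, in the order asked, and still so for the second after the job is handed in, with the robot touching nothing.
It also fails if it takes over 115 s, if anything falls off the work surface, if the arm or the gripper's body presses on something with over 40 N, if the wrist force passes 120 N, or if a joint passes its speed limit or range.

## Working session

There is one attempt and no reset: what is moved stays moved. The work goes in short steps, Python scripts to look and compute and a tool call to move; the robot and the scene stay as the last step left them, time stands still between calls to the robot, and variables do not carry over. Pictures are saved under pics/ and viewed, at most 14 in all, crops included, and the job is handed in when it is done.

Besides the shell and the picture viewer there is one more tool, called by a JSON object that holds its "fn" and its "kwargs". step_arm: Moves the arm, as the interface text tells. Its arguments: {"type":"object","properties":{"rows":{"type":"array"},"grip_force":{"type":"number"}},"required":["rows"]}

```bash
mkdir -p pics; ls; python3 - <<'E'
from bench import telemetry, vision
import cv2, numpy as np
print(telemetry.read_state())
for n in("top","side"):
    c=vision.capture(n); cv2.imwrite(f"pics/{n}0.png",c["img"][:,:,::-1]); np.savez(f"{n}0.npz",**c)
    print({k:v for k,v in c.items() if k not in("img","depth")})
E
```

```text
pics
{'clock': 0.0, 'q': array([ 6.27054218e+01,  7.13387015e+00,  9.46322329e+01,  2.83087020e-04,
        7.83529761e+01, -4.73049038e+00]), 'qvel': array([-0.00622063,  0.02465279, -0.05955036, -0.01942199, -0.01098169,
       -0.10172517]), 'effort': array([ 1.68793358e-04, -4.17610180e+01, -3.59925807e+01,  7.74288224e-02,
        4.93123813e-02, -1.64273283e-04]), 'ee_pos': array([0.24913348, 0.59968862, 0.22140189]), 'tcp_rot': array([[-9.23450438e-01,  3.83716527e-01, -9.57347256e-04],
       [ 3.83717680e-01,  9.23448612e-01, -1.84470444e-03],
       [ 1.76217415e-04, -2.07084419e-03, -9.99997840e-01]]), 'ft_force': array([ 0.17941139,  0.34034025, -0.83163896]), 'moment': array([0.00861543, 0.0207755 , 0.00946127]), 'grip_force': 0.0, 'gripper_width': 0.09531362043828082}
{'fx': 586.3937913883289, 'fy': 586.3937913883289, 'cx': 324.8322655120117, 'cy': 241.81533805845268, 'k1': 0.026835534558844354, 'extrinsics': array([[ 0.01353679, -0.9936761 ,  0.11146549,  0.36394134],
       [-0.99990182, -0.0138558 , -0.0020878 ,  0.1482626 ],
       [ 0.00361904, -0.11142629, -0.99376611,  1.48365184],
       [ 0.        ,  0.        ,  0.        ,  1.        ]])}
{'fx': 494.6466205944351, 'fy': 494.6466205944351, 'cx': 317.69303680246435, 'cy': 237.50108119873767, 'k1': -0.05831428764855423, 'extrinsics': array([[ 0.79664969, -0.42705129,  0.42775748,  0.06300938],
       [-0.60420531, -0.58240414,  0.54382107, -0.43959701],
       [ 0.01688824, -0.69168823, -0.72199874,  0.83809135],
       [ 0.        ,  0.        ,  0.        ,  1.        ]])}
```

View pics/top0.png

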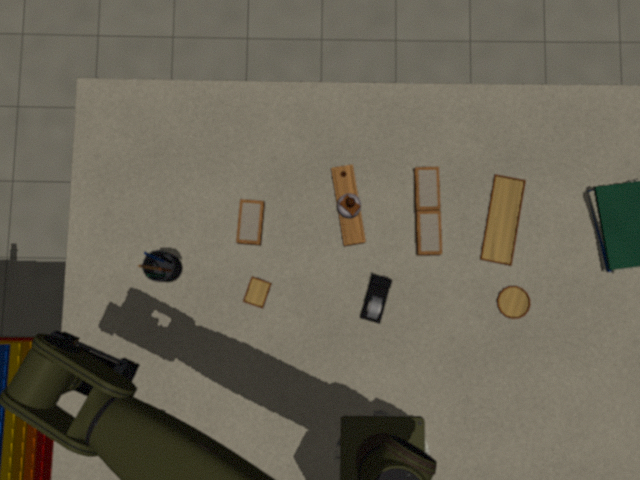

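View pics/side0.png

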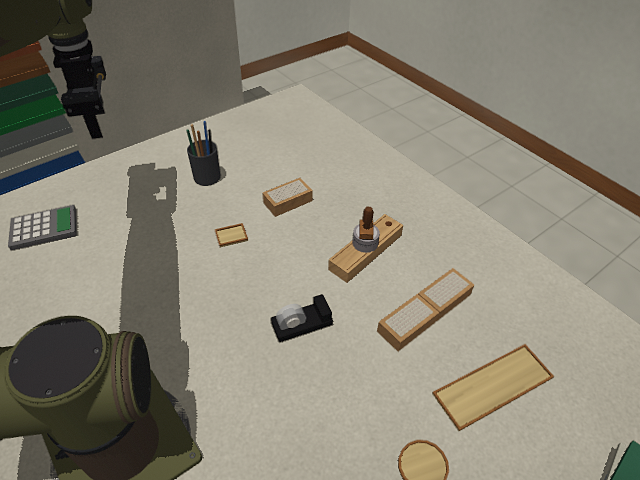

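The top view shows the pencil box near (348,205) with the tin and stamp on it. The loose chalk carton is at (251,222), the row at (428,211), and the long tray at (503,220). The round tray is at (513,302), the small tray at (257,292), the tape dispenser at (376,298) and the cup at (162,265). The side view agrees with this.

```bash
cat > h.py <<'E'
import numpy as np, cv2
from bench import telemetry, vision
def rays(c,px):
    K=np.array([[c["fx"],0,c["cx"]],[0,c["fy"],c["cy"]],[0,0,1]],float)
    u=cv2.undistortPoints(np.float64(px).reshape(-1,1,2),K,np.array([float(c["k1"]),0,0,0])).reshape(-1,2)
    d=np.c_[u,np.ones(len(u))]
    E=c["extrinsics"]; return d, E[:3,3], d@E[:3,:3].T
def onplane(c,px,z):
    _,o,d=rays(c,px); return (o+d*((z-o[2])/d[:,2])[:,None])[:,:2]
def cloud(c):
    v,u=np.mgrid[:480,:640]; d,o,w=rays(c,np.c_[u.ravel(),v.ravel()])
    return (o+w*c["depth"].reshape(-1,1)).reshape(480,640,3)
def project(c,p):
    E=np.linalg.inv(c["extrinsics"]); q=np.atleast_2d(p)@E[:3,:3].T+E[:3,3]
    s=q[:,:2]/q[:,2:]; s=s*(1+c["k1"]*(s**2).sum(1))[:,None]
    return s*[c["fx"],c["fy"]]+[c["cx"],c["cy"]]
def rect(p):
    (x,y),(a,b),t=cv2.minAreaRect(np.float32(p)*1000)
    if a<b: a,b,t=b,a,t+90
    return round(x,1),round(y,1),round(a,1),round(b,1),round((t+90)%180-90,1)
def satmask(c,s=55):
    h=cv2.cvtColor(c["img"],cv2.COLOR_RGB2HSV); return ((h[...,1]>s)&(h[...,2]>50)).astype(np.uint8)
E
python3 - <<'E'
from h import *
for n in("top","side"):
    c=dict(np.load(n+"0.npz")); P=cloud(c); z=P[...,2]
    print(n,"counter z", np.median(z[(abs(P[...,0]-.45)<.3)&(abs(P[...,1])<.4)]))
    W=(P[...,0]>.25)&(P[...,0]<.8)&(abs(P[...,1]-0.05)<.4)
    for lo,hi in((.028,.044),(.064,.08),(.13,.16)):
        m=(W&(z>lo)&(z<hi)).astype(np.uint8); k,L,st,ce=cv2.connectedComponentsWithStats(m)
        for i in range(1,k):
            if st[i,4]>25: print(n,"depth",lo,ce[i].round(),st[i,4],rect(P[L==i][:,:2]),(np.median(P[L==i],0)*1000).round(1))
    m=satmask(c); k,L,st,ce=cv2.connectedComponentsWithStats(m)
    for i in range(1,k):
        x,y=ce[i]
        if 60<st[i,4]<9000 and W[int(y),int(x)]:
            f=cv2.findContours((L==i).astype(np.uint8),0,1)[0][0].reshape(-1,2)
            print(n,"sat",ce[i].round(),st[i,4],"z8",rect(onplane(c,f,.008)),"z36",rect(onplane(c,f,.036)))
E
```

```text
top counter z 0.0015126238946570059
top depth 0.028 [343. 180.] 661 (676.6, 98.7, 92.4, 56.3, 9.7) [682.4 101.6  36.5]
top depth 0.028 [428. 210.] 2109 (611.0, -110.9, 222.4, 61.8, 1.8) [ 609.7 -110.8   36.9]
top depth 0.028 [249. 221.] 1059 (576.2, 334.3, 111.1, 61.8, -3.3) [575.6 333.8  36.8]
top depth 0.028 [352. 229.] 635 (564.9, 79.4, 83.0, 56.2, 9.9) [559.2  78.   36.9]
top depth 0.064 [348. 205.] 204 (615.1, 88.7, 57.1, 56.6, -1.7) [609.8  94.6  72.8]
top depth 0.13 [350. 201.] 67 (611.2, 88.1, 19.3, 19.0, 0.8) [610.5  88.4 140.9]
top sat [348. 205.] 1720 z8 (626.3, 87.7, 209.9, 62.2, 9.8) z36 (621.3, 88.8, 206.0, 61.0, 9.8)
top sat [427. 211.] 1312 z8 (613.4, -114.9, 232.1, 70.0, 1.6) z36 (608.6, -109.9, 227.7, 68.6, 1.6)
top sat [503. 220.] 2950 z8 (593.8, -305.8, 228.3, 85.1, -10.7) z36 (589.4, -297.2, 224.0, 83.5, -10.7)
top sat [250. 222.] 654 z8 (578.9, 336.7, 117.9, 67.7, -3.7) z36 (574.9, 333.2, 115.6, 66.4, -3.7)
top sat [257. 292.] 659 z8 (400.5, 314.5, 72.1, 58.0, -18.9) z36 (399.8, 311.3, 70.7, 56.9, -18.9)
top sat [513. 302.] 951 z8 (384.9, -328.2, 84.5, 84.3, 44.
[... 591 characters left out ...]
  71.6]
side depth 0.13 [368. 211.] 86 (607.9, 88.2, 19.6, 18.6, 83.3) [605.4  85.4 139.3]
side sat [287. 199.] 812 z8 (581.0, 346.3, 129.5, 96.4, -3.5) z36 (563.6, 319.8, 125.1, 93.1, -3.5)
side sat [364. 246.] 2110 z8 (632.5, 99.9, 243.6, 114.0, 24.8) z36 (613.3, 81.7, 235.4, 110.2, 24.8)
side sat [231. 235.] 555 z8 (397.9, 313.2, 68.3, 62.6, -17.8) z36 (386.6, 287.8, 66.0, 60.5, -17.8)
side sat [423. 313.] 1809 z8 (618.3, -105.0, 248.0, 73.9, 1.9) z36 (599.5, -116.3, 239.7, 71.4, 1.9)
side sat [492. 386.] 4927 z8 (590.4, -304.1, 227.6, 81.7, -10.3) z36 (572.6, -308.7, 219.9, 79.0, -10.3)
side sat [423. 461.] 1720 z8 (388.4, -319.7, 83.6, 63.8, -37.6) z36 (377.4, -323.7, 80.8, 61.6, -37.6)
```

```bash
python3 - <<'E'
from h import *
o=[]
for n,(u,v) in(("top",(349,204)),("side",(366,232))):
    c=dict(np.load(n+"0.npz")); o.append(cv2.resize(c["img"][v-22:v+22,u-22:u+22,::-1],(396,396),interpolation=cv2.INTER_CUBIC))
cv2.imwrite("pics/crop0.png",np.hstack(o))
E
```

```text
(no output)
```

View pics/crop0.png

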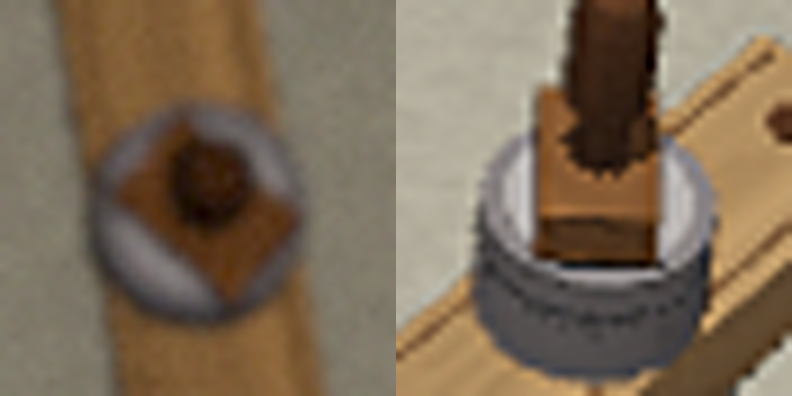

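The left crop (top view) shows the foot's corners at about (110,190), (180,120), (300,215) and (228,300). In the side crop its top face runs from (540,90) to (540,212) to (658,222).

```bash
python3 - <<'E'
from h import *
c=dict(np.load("top0.npz")); p=np.array([(110,190),(180,120),(300,215),(228,300)])/9-.5+[327,182]
w=onplane(c,p,.09); print((w*1000).round(1),rect(w))
c=dict(np.load("side0.npz")); p=(np.array([(540,90),(540,212),(658,222)])-[396,0])/9-.5+[344,210]
w=onplane(c,p,.09)*1000;print(w.round(1)); 
for a in(w[1]-w[0],w[2]-w[1]): print(np.hypot(*a),np.degrees(np.arctan2(a[1],a[0])))
E
```

```text
[[615.8 113.2]
 [635.1  94.6]
 [609.7  62.2]
 [586.4  81.3]] (611.8, 88.5, 43.2, 30.1, 50.7)
[[612.4 113.3]
 [585.5  81.9]
 [605.8  62.9]]
41.31447750004147 -130.53859200321287
27.772926750473303 -43.014278394487675
```

```bash
cat > plan.py <<'E'
import sys; from h import *
# args: x y z(mm) [phi deg of tool y axis]; prints turn first, then shift in tool axes after it
s=telemetry.read_state(); R=s["tcp_rot"]; p=s["ee_pos"]*1000
phi=np.degrees(np.arctan2(R[1,1],R[0,1]))
t=np.array(list(map(float,sys.argv[1:4]))); f=float(sys.argv[4]) if len(sys.argv)>4 else phi
a=np.radians(f); d=t-p
print("t",round(s["clock"],2),"tcp",p.round(1),"phi",phi.round(2),"q6",s["q"][5].round(1),"w",s["gripper_width"].round(4),"F",s["ft_force"].round(1))
print("turn rad",-np.radians(f-phi).round(4),"shift mm x,y,z",round(d[0]*-np.sin(a)+d[1]*np.cos(a),1),round(d[0]*np.cos(a)+d[1]*np.sin(a),1),round(-d[2],1))
E
python3 plan.py 611 88.3 221
```

```text
Traceback (most recent call last):
  File "plan.py", line 7, in <module>
    print("t",round(s["clock"],2),"tcp",p.round(1),"phi",phi.round(2),"q6",s["q"][5].round(1),"w",s["gripper_width"].round(4),"F",s["ft_force"].round(1))
                                                                                                  ^^^^^^^^^^^^^^^^^^^^^^^^
AttributeError: 'float' object has no attribute 'round'
```

```bash
sed -i 's/s\["gripper_width"\].round(4)/round(s["gripper_width"],4)/' plan.py; python3 plan.py 611 88.3 221
```

```text
t 0.1 tcp [249.2 599.7 221.5] phi 67.44 q6 -4.7 w 0.0953 F [0.2 0.2 0.7]
turn rad -0.0 shift mm x,y,z -530.4 -333.5 0.5
```

{"fn": "step_arm", "kwargs": {"rows": [[-0.024,-0.015,0,0,-1],[-0.024,-0.015,0,0,-1],[-0.024,-0.015,0,0,-1],[-0.024,-0.015,0,0,-1],[-0.024,-0.015,0,0,-1],[-0.024,-0.015,0,0,-1],[-0.024,-0.015,0,0,-1],[-0.024,-0.015,0,0,-1]], "grip_force": 15}}

```text
clock: 0.77
ee_pos: [0.381, 0.4143, 0.2221]
tcp_rot: [[-0.924, 0.384, -0.001], [0.384, 0.924, -0.001], [0.0, -0.001, -1.0]]
ft_force: [0.2, 0.3, -0.4]
gripper_width: 0.095
grip_force: 0.0
```

{"fn": "step_arm", "kwargs": {"rows": [[-0.024,-0.015,0,0,-1],[-0.024,-0.015,0,0,-1],[-0.024,-0.015,0,0,-1],[-0.024,-0.015,0,0,-1],[-0.024,-0.015,0,0,-1],[-0.024,-0.015,0,0,-1],[-0.024,-0.015,0,0,-1],[-0.024,-0.015,0,0,-1]]}}

```text
clock: 1.43
ee_pos: [0.5123, 0.2299, 0.2221]
tcp_rot: [[-0.923, 0.384, -0.001], [0.384, 0.923, -0.0], [0.001, -0.001, -1.0]]
ft_force: [1.1, 0.5, -0.6]
gripper_width: 0.0951
grip_force: 0.0
```

{"fn": "step_arm", "kwargs": {"rows": [[-0.024,-0.0155,0,0,-0.3],[-0.024,-0.0155,0,0,-0.3],[-0.024,-0.0155,0,0,-0.3],[-0.024,-0.0155,0,0,-0.3],[-0.024,-0.0155,0,0,-0.3],[-0.024,-0.0155,0,0,-0.3],[0,0,0,0,-0.3],[0,0,0,0,-0.3]]}}

```text
clock: 2.1
ee_pos: [0.6093, 0.089, 0.2218]
tcp_rot: [[-0.923, 0.386, -0.002], [0.386, 0.923, 0.0], [0.002, -0.0, -1.0]]
ft_force: [-0.2, -0.3, 0.3]
gripper_width: 0.0621
grip_force: 0.0
```

```bash
python3 plan.py 611 88.3 112
```

```text
t 2.1 tcp [609.3  89.  221.8] phi 67.3 q6 -64.0 w 0.0621 F [-0.2 -0.3  0.3]
turn rad -0.0 shift mm x,y,z -1.8 -0.0 109.8
```

{"fn": "step_arm", "kwargs": {"rows": [[-0.0018,0,0.02,0,-0.3],[0,0,0.02,0,-0.3],[0,0,0.02,0,-0.3],[0,0,0.02,0,-0.3],[0,0,0.018,0,-0.3],[0,0,0.012,0,-0.3],[0,0,0,0,-0.3],[0,0,0,0,-0.3]], "grip_force": 10}}

```text
clock: 2.77
ee_pos: [0.6102, 0.0901, 0.1122]
tcp_rot: [[-0.924, 0.383, -0.002], [0.383, 0.924, 0.0], [0.001, -0.001, -1.0]]
ft_force: [0.4, 0.4, 0.4]
gripper_width: 0.0619
grip_force: 0.0
```

```bash
python3 plan.py 611 88.3 112; python3 - <<'E'
from h import *
c=vision.capture("side"); u,v=367,215; cv2.imwrite("pics/g1.png",cv2.resize(c["img"][v-70:v+50,u-70:u+70,::-1],None,fx=4,fy=4,interpolation=2))
E
```

```text
t 2.77 tcp [610.2  90.1 112.2] phi 67.49 q6 -64.1 w 0.0619 F [0.4 0.4 0.4]
turn rad -0.0 shift mm x,y,z -1.5 -1.4 0.2
```

View pics/g1.png

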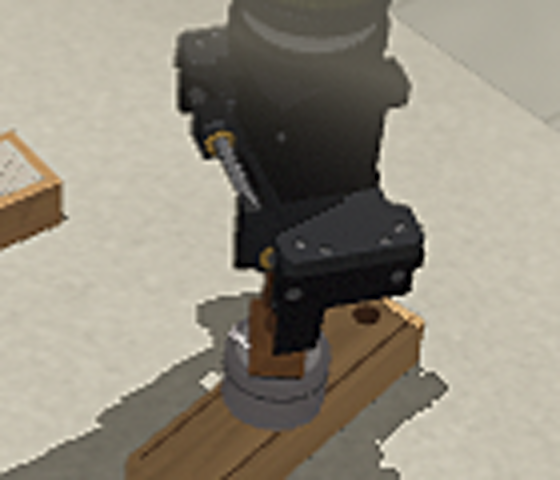

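The fingers straddle the handle, with the near finger at (295,320) in front of it and the foot at (275,350). I'll correct by 1.5 mm and close.

{"fn": "step_arm", "kwargs": {"rows": [[-0.0015,-0.0015,0,0,-0.3],[0,0,0,0,0],[0,0,0,0,0.2],[0,0,0,0,0.4],[0,0,0,0,0.6],[0,0,0,0,0.8],[0,0,0,0,1],[0,0,0,0,1]]}}

```text
clock: 3.48
ee_pos: [0.6117, 0.0875, 0.1126]
tcp_rot: [[-0.923, 0.384, -0.0], [0.384, 0.923, -0.0], [0.0, -0.0, -1.0]]
ft_force: [-0.9, -0.4, 0.0]
gripper_width: 0.0215
grip_force: 10.0
```

{"fn": "step_arm", "kwargs": {"rows": [[0,0,0,0,1],[0,0,0,0,1],[0,0,-0.01,0,1],[0,0,-0.02,0,1],[0,0,-0.02,0,1],[0,0,-0.02,0,1],[0,0,-0.02,0,1],[0,0,0,0,1]]}}

```text
clock: 4.15
ee_pos: [0.6144, 0.0877, 0.2088]
tcp_rot: [[-0.923, 0.384, 0.009], [0.384, 0.923, 0.001], [-0.008, 0.004, -1.0]]
ft_force: [0.3, -1.0, 0.8]
gripper_width: 0.0215
grip_force: 10.0
```

```bash
python3 plan.py 399 314 200 -1.2
```

```text
t 4.15 tcp [614.4  87.7 208.8] phi 67.44 q6 -64.3 w 0.0215 F [ 0.3 -1.   0.8]
turn rad 1.198 shift mm x,y,z 221.8 -220.1 8.8
```

{"fn": "step_arm", "kwargs": {"rows": [[0,0,0,0.1,1],[0,0,0,0.1,1],[0,0,0,0.1,1],[0,0,0,0.1,1],[0,0,0,0.1,1],[0,0,0,0.1,1],[0,0,0,0.1,1],[0,0,0,0.1,1]]}}

```text
clock: 4.82
ee_pos: [0.6112, 0.0875, 0.2015]
tcp_rot: [[-0.364, 0.932, -0.001], [0.932, 0.364, -0.0], [0.0, -0.001, -1.0]]
ft_force: [-0.1, -0.1, 0.4]
gripper_width: 0.0217
grip_force: 10.0
```

{"fn": "step_arm", "kwargs": {"rows": [[0,0,0,0.1,1],[0,0,0,0.1,1],[0,0,0,0.1,1],[0,0,0,0.098,1],[0.018,-0.018,0,0,1],[0.018,-0.018,0,0,1],[0.018,-0.018,0,0,1],[0.018,-0.018,0,0,1]]}}

```text
clock: 5.48
ee_pos: [0.54, 0.1614, 0.2015]
tcp_rot: [[0.022, 1.0, -0.002], [1.0, -0.022, -0.0], [-0.0, -0.002, -1.0]]
ft_force: [-0.3, 0.2, -0.4]
gripper_width: 0.0218
grip_force: 10.0
```

{"fn": "step_arm", "kwargs": {"rows": [[0.018,-0.018,0,0,1],[0.018,-0.018,0,0,1],[0.018,-0.018,0,0,1],[0.018,-0.018,0,0,1],[0.018,-0.018,0.0,0,1],[0.018,-0.018,0,0,1],[0.018,-0.018,0,0,1],[0.018,-0.018,0,0,1]]}}

```text
clock: 6.15
ee_pos: [0.3989, 0.3085, 0.2018]
tcp_rot: [[0.021, 1.0, -0.001], [1.0, -0.021, -0.0], [-0.0, -0.001, -1.0]]
ft_force: [-0.7, -0.1, -0.0]
gripper_width: 0.0218
grip_force: 10.0
```

{"fn": "step_arm", "kwargs": {"rows": [[0,0,0.02,0,1],[0,0,0.02,0,1],[0,0,0.02,0,1],[0,0,0.02,0,1],[0,0,0,0,1],[0,0,0,0,1],[0,0,0,0,1],[0,0,0,0,1]]}}

```text
clock: 6.82
ee_pos: [0.4012, 0.3085, 0.1243]
tcp_rot: [[0.021, 1.0, 0.002], [1.0, -0.021, 0.001], [0.001, 0.002, -1.0]]
ft_force: [0.2, 0.1, -0.8]
gripper_width: 0.0213
grip_force: 10.0
```

```bash
python3 plan.py 399 314 44 -1.2; python3 - <<'E'
from h import *
c=vision.capture("side"); np.savez("s2.npz",**c); u,v=231,215; cv2.imwrite("pics/g2.png",cv2.resize(c["img"][v-60:v+60,u-75:u+75,::-1],None,fx=5,fy=5,interpolation=2))
E
```

```text
t 6.82 tcp [401.2 308.5 124.3] phi -1.21 q6 32.7 w 0.0213 F [ 0.2  0.1 -0.8]
turn rad -0.0002 shift mm x,y,z 5.5 -2.4 80.3
```

View pics/g2.png

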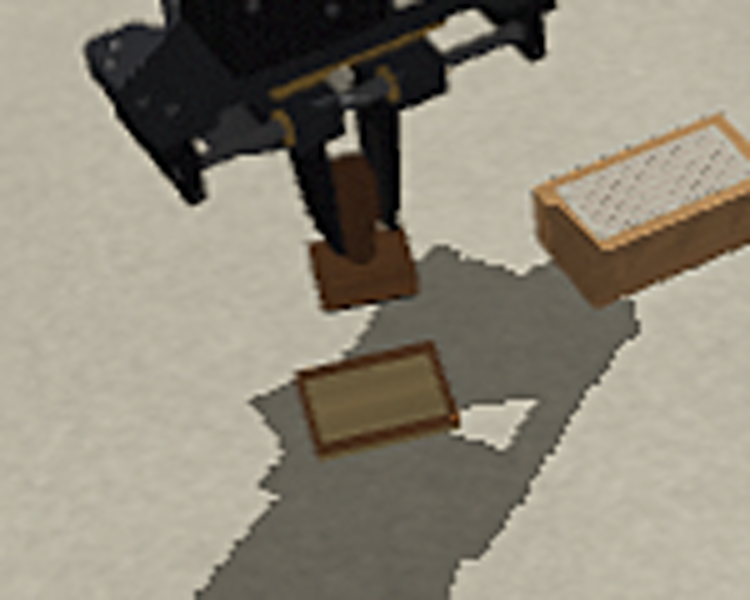

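The stamp is held upright above the small tray. Its foot's front lower edge runs from about (323,310) to (416,295), and the tray's front edge from (318,455) to (458,420).

```bash
python3 - <<'E'
from h import *
c=dict(np.load("s2.npz")); f=lambda p:np.array(p)/5.-.5+[231-75,155]
def yaw(a): 
    d=np.diff(a,axis=0); return (a*1000).round(1).tolist(),np.hypot(*d.T).round(4),np.degrees(np.arctan2(d[:,1],d[:,0])).round(1)
print(yaw(onplane(c,f([(323,310),(416,295)]),.084)))
print(yaw(onplane(c,f([(308,243),(403,225)]),.102)))
t=onplane(c,f([(297,372),(318,457),(459,422),(432,342)]),.008); print(yaw(t),rect(t),t.mean(0))
E
```

```text
([[375.5, 306.0], [413.4, 290.1]], array([0.0411]), array([-22.8]))
([[383.8, 329.6], [423.6, 315.1]], array([0.0424]), array([-20.]))
([[376.2, 351.4], [357.3, 297.6], [420.8, 278.4], [438.1, 331.1]], array([0.0571, 0.0663, 0.0555]), array([-109.4,  -16.8,   71.8])) (397.7, 314.3, 66.3, 57.1, -18.2) [0.39808612 0.31460725]
```

{"fn": "step_arm", "kwargs": {"rows": [[0.0045,-0.002,0,-0.035,1],[0,0,0.015,0,1],[0,0,0.015,0,1],[0,0,0.015,0,1],[0,0,0.015,0,1],[0,0,0.01,0,1],[0,0,0.005,0,1],[0,0,0,0,1]]}}

```text
clock: 7.53
ee_pos: [0.3981, 0.3122, 0.0471]
tcp_rot: [[-0.014, 1.0, -0.001], [1.0, 0.014, -0.001], [-0.001, -0.001, -1.0]]
ft_force: [-0.1, -0.1, -0.3]
gripper_width: 0.0216
grip_force: 10.0
```

{"fn": "step_arm", "kwargs": {"rows": [[0,0,0,0,1],[0,0,0.0015,0,1],[0,0,0.0015,0,1],[0,0,0.001,0,1],[0,0,0,0,1],[0,0,0,0,1],[0,0,0,0,1],[0,0,0,0,1]]}}

```text
clock: 8.2
ee_pos: [0.3989, 0.3129, 0.0445]
tcp_rot: [[-0.014, 1.0, 0.001], [1.0, 0.014, 0.001], [0.001, 0.001, -1.0]]
ft_force: [-1.0, -0.2, 5.8]
gripper_width: 0.022
grip_force: 10.0
```

```bash
python3 plan.py 399 313 44; python3 - <<'E'
from h import *
c=vision.capture("side"); np.savez("s3.npz",**c); u,v=231,225; cv2.imwrite("pics/g3.png",cv2.resize(c["img"][v-40:v+40,u-50:u+50,::-1],None,fx=7,fy=7,interpolation=2))
E
```

```text
t 8.2 tcp [398.9 312.9  44.5] phi 0.8 q6 31.2 w 0.022 F [-1.  -0.2  5.8]
turn rad -0.0 shift mm x,y,z 0.1 0.1 0.5
```

View pics/g3.png

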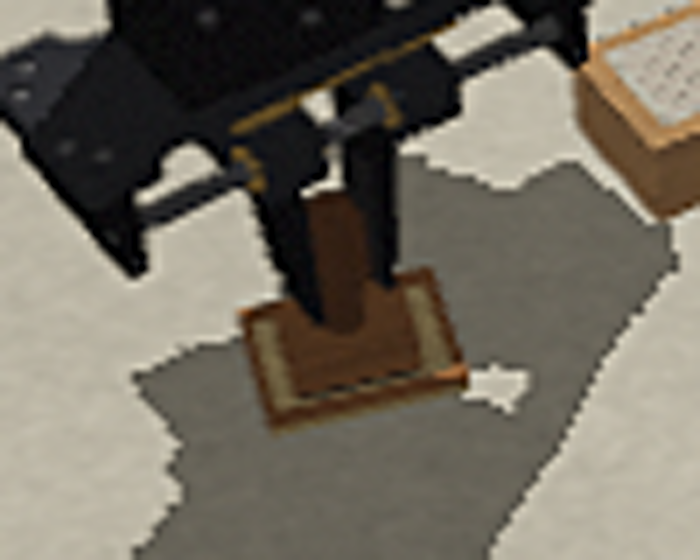

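The foot sits inside the lip, with tray floor visible on both sides at (270,360) and (435,335). It is in contact at 5.8 N and aligned with the tray, so I'll release it.

{"fn": "step_arm", "kwargs": {"rows": [[0,0,0,0,0.4],[0,0,0,0,0.3],[0,0,0,0,0.2],[0,0,0,0,0.1],[0,0,0,0,0],[0,0,0,0,-0.2],[0,0,0,0,-0.2],[0,0,0,0,-0.2]]}}

```text
clock: 8.92
ee_pos: [0.3983, 0.3125, 0.0436]
tcp_rot: [[-0.014, 1.0, -0.0], [1.0, 0.014, -0.0], [-0.0, -0.0, -1.0]]
ft_force: [0.6, 0.3, 0.2]
gripper_width: 0.0562
grip_force: 0.0
```

{"fn": "step_arm", "kwargs": {"rows": [[0,0,-0.015,0,-0.3],[0,0,-0.02,0,-0.3],[0,0,-0.03,0,-0.3],[0,0,-0.03,0,-1],[0,0,-0.02,0,-1],[0,0,-0.01,0,-1],[0,0,0,0,-1],[0,0,0,0,-1]]}}

```text
clock: 9.58
ee_pos: [0.3983, 0.3124, 0.1682]
tcp_rot: [[-0.014, 1.0, -0.0], [1.0, 0.014, -0.0], [-0.0, -0.0, -1.0]]
ft_force: [0.8, -0.2, 0.2]
gripper_width: 0.0895
grip_force: 0.0
```

```bash
python3 plan.py 611 88 168 90; python3 - <<'E'
from h import *
c=vision.capture("side"); np.savez("s4.npz",**c); u,v=231,225; a=cv2.resize(c["img"][v-40:v+40,u-50:u+50,::-1],None,fx=4,fy=4,interpolation=2)
u,v=360,250; b=cv2.resize(c["img"][v-40:v+40,u-50:u+50,::-1],None,fx=4,fy=4,interpolation=2)
cv2.imwrite("pics/g4.png",np.hstack([a,b]))
P=cloud(c); m=((P[...,2]>.06)&(P[...,2]<.08)&(abs(P[...,0]-.61)<.06)&(abs(P[...,1]-.09)<.06)); print(m.sum(),rect(P[m][:,:2]),np.median(P[m],0))
E
```

```text
t 9.58 tcp [398.3 312.4 168.2] phi 0.8 q6 31.2 w 0.0895 F [ 0.8 -0.2  0.2]
turn rad -1.5568 shift mm x,y,z -212.7 -224.4 0.2
489 (611.9, 88.9, 59.1, 56.8, 48.6) [0.60835803 0.08526634 0.07164749]
```

View pics/g4.png

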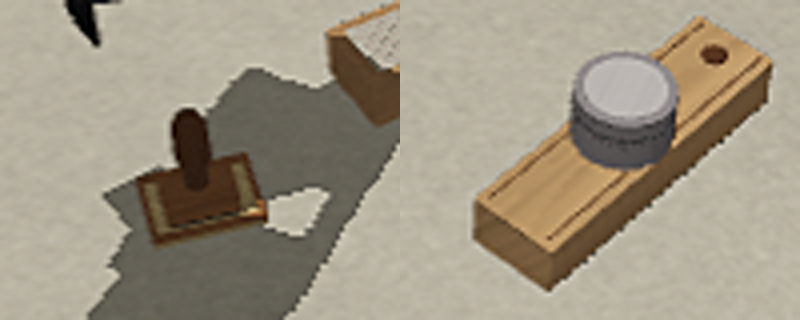

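The stamp stands square inside the small tray, with its foot at (200,205) in the left crop. The tin alone remains on the pencil box, at (625,105) in the right crop.

{"fn": "step_arm", "kwargs": {"rows": [[0,0,0,0.118,-1],[0,0,0,0.118,-1],[0,0,0,0.118,-1],[0,0,0,0.118,-1],[0,0,0,0.118,-1],[0,0,0,0.118,-1],[0,0,0,0.118,-1],[0,0,0,0.118,-1]]}}

```text
clock: 10.3
ee_pos: [0.3971, 0.3117, 0.1658]
tcp_rot: [[0.805, 0.593, -0.004], [0.593, -0.805, -0.003], [-0.005, -0.0, -1.0]]
ft_force: [0.4, 0.0, -0.7]
gripper_width: 0.0953
grip_force: 0.0
```

{"fn": "step_arm", "kwargs": {"rows": [[0,0,0,0.118,-1],[0,0,0,0.118,-1],[0,0,0,0.118,-1],[0,0,0,0.116,-1],[0,0,0,0,-1],[0,0,0,0,-1],[0,0,0,0,-1],[0,0,0,0,-1]]}}

```text
clock: 10.97
ee_pos: [0.3981, 0.3123, 0.1679]
tcp_rot: [[0.985, 0.172, -0.001], [0.172, -0.985, -0.001], [-0.001, 0.001, -1.0]]
ft_force: [-0.1, 0.5, 1.1]
gripper_width: 0.0951
grip_force: 0.0
```

```bash
python3 plan.py 611.5 88.5 130 -80.2
```

```text
t 10.97 tcp [398.1 312.3 167.9] phi -80.12 q6 112.2 w 0.0951 F [-0.1  0.5  1.1]
turn rad 0.0014 shift mm x,y,z 172.2 256.9 37.9
```

{"fn": "step_arm", "kwargs": {"rows": [[0.0144,0.0214,0,0,-1],[0.0144,0.0214,0,0,-1],[0.0144,0.0214,0,0,-1],[0.0144,0.0214,0,0,-1],[0.0144,0.0214,0,0,-1],[0.0144,0.0214,0,0,-1],[0.0144,0.0214,0,0,-1],[0.0144,0.0214,0,0,-1]]}}

```text
clock: 11.63
ee_pos: [0.5417, 0.1623, 0.1685]
tcp_rot: [[0.985, 0.171, -0.0], [0.171, -0.985, 0.0], [-0.0, -0.0, -1.0]]
ft_force: [0.0, -0.3, 0.2]
gripper_width: 0.095
grip_force: 0.0
```

{"fn": "step_arm", "kwargs": {"rows": [[0.0143,0.0214,0,0,-1],[0.0143,0.0214,0,0,-1],[0.0143,0.0214,0,0,-1],[0.0143,0.0214,0,0,-1],[0,0,0.02,0,-1],[0,0,0.018,0,-1],[0,0,0,0,-1],[0,0,0,0,-1]]}}

```text
clock: 12.3
ee_pos: [0.6109, 0.0886, 0.1291]
tcp_rot: [[0.985, 0.171, -0.003], [0.171, -0.985, -0.0], [-0.003, -0.0, -1.0]]
ft_force: [0.7, 0.5, 0.8]
gripper_width: 0.095
grip_force: 0.0
```

```bash
python3 plan.py 611.5 88.5 51 -80.2
```

```text
t 12.3 tcp [610.9  88.6 129.1] phi -80.18 q6 83.4 w 0.095 F [0.7 0.5 0.8]
turn rad 0.0004 shift mm x,y,z 0.6 0.2 78.1
```

{"fn": "step_arm", "kwargs": {"rows": [[0,0,0.02,0,-1],[0,0,0.02,0,-1],[0,0,0.018,0,-1],[0,0,0.012,0,-1],[0,0,0.008,0,-1],[0,0,0,0,-1],[0,0,0,0,-0.6],[0,0,0,0,-0.4]]}}

```text
clock: 12.97
ee_pos: [0.613, 0.0889, 0.0542]
tcp_rot: [[0.985, 0.17, 0.002], [0.17, -0.985, 0.0], [0.002, 0.0, -1.0]]
ft_force: [0.4, 0.0, 0.6]
gripper_width: 0.0866
grip_force: 0.0
```

{"fn": "step_arm", "kwargs": {"rows": [[0,0,0,0,-0.3],[0,0,0,0,-0.2],[0,0,0,0,-0.1],[0,0,0,0,0],[0,0,0,0,0.5],[0,0,0,0,1],[0,0,0,0,1],[0,0,0,0,1]], "grip_force": 12}}

```text
clock: 13.63
ee_pos: [0.6123, 0.0886, 0.0531]
tcp_rot: [[0.985, 0.17, 0.001], [0.17, -0.985, -0.0], [0.001, 0.0, -1.0]]
ft_force: [-0.4, -1.1, 3.8]
gripper_width: 0.0576
grip_force: 12.0
```

{"fn": "step_arm", "kwargs": {"rows": [[0,0,-0.005,0,1],[0,0,-0.015,0,1],[0,0,-0.025,0,1],[0,0,-0.025,0,1],[0,0,-0.025,0,1],[0,0,-0.02,0,1],[0,0,-0.005,0,1],[0,0,0,0,1]]}}

```text
clock: 14.3
ee_pos: [0.6129, 0.089, 0.1746]
tcp_rot: [[0.985, 0.17, 0.004], [0.17, -0.985, 0.001], [0.004, 0.0, -1.0]]
ft_force: [0.6, -0.1, -1.7]
gripper_width: 0.0575
grip_force: 12.0
```

```bash
python3 plan.py 385.5 -327.5 165 -80.2;  python3 - <<'E'
from h import *
c=vision.capture("side"); cv2.imwrite("pics/g5.png",cv2.resize(c["img"][140:320,260:480,::-1],None,fx=3,fy=3,interpolation=2))
E
```

```text
t 14.3 tcp [612.9  89.  174.6] phi -80.21 q6 83.5 w 0.0575 F [ 0.6 -0.1 -1.7]
turn rad -0.0002 shift mm x,y,z -295.0 371.7 9.6
```

View pics/g5.png

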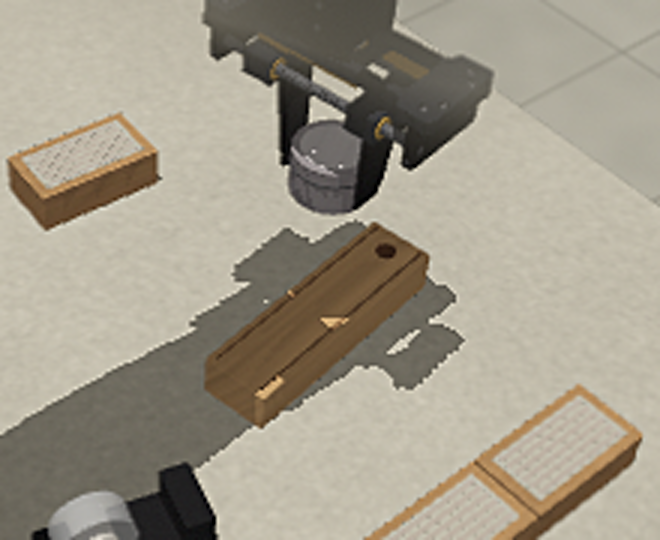

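The tin is held level between the fingers at (330,165), and the pencil box hasn't moved.

{"fn": "step_arm", "kwargs": {"rows": [[-0.0184,0.0232,0,0,1],[-0.0184,0.0232,0,0,1],[-0.0184,0.0232,0,0,1],[-0.0184,0.0232,0,0,1],[-0.0184,0.0232,0,0,1],[-0.0184,0.0232,0,0,1],[-0.0184,0.0232,0,0,1],[-0.0184,0.0232,0,0,1]]}}

```text
clock: 15.02
ee_pos: [0.4961, -0.1197, 0.1697]
tcp_rot: [[0.985, 0.17, -0.004], [0.17, -0.985, 0.002], [-0.004, -0.002, -1.0]]
ft_force: [0.6, -0.2, -1.8]
gripper_width: 0.0578
grip_force: 12.0
```

{"fn": "step_arm", "kwargs": {"rows": [[-0.0184,0.0232,0,0,1],[-0.0184,0.0232,0,0,1],[-0.0184,0.0232,0,0,1],[-0.0184,0.0232,0,0,1],[-0.0184,0.0232,0,0,1],[-0.0184,0.0232,0,0,1],[-0.0184,0.0232,0,0,1],[-0.0184,0.0232,0,0,1]]}}

```text
clock: 15.68
ee_pos: [0.383, -0.3271, 0.1698]
tcp_rot: [[0.985, 0.17, -0.003], [0.17, -0.985, 0.003], [-0.002, -0.004, -1.0]]
ft_force: [1.0, -1.3, -2.1]
gripper_width: 0.0579
grip_force: 12.0
```

{"fn": "step_arm", "kwargs": {"rows": [[0,0,0.02,0,1],[0,0,0.02,0,1],[0,0,0.02,0,1],[0,0,0.02,0,1],[0,0,0.01,0,1],[0,0,0,0,1],[0,0,0,0,1],[0,0,0,0,1]]}}

```text
clock: 16.35
ee_pos: [0.3853, -0.3274, 0.0833]
tcp_rot: [[0.985, 0.17, 0.001], [0.17, -0.985, -0.001], [0.001, 0.001, -1.0]]
ft_force: [0.3, -0.1, -0.7]
gripper_width: 0.0579
grip_force: 12.0
```

```bash
python3 plan.py 385.5 -327.5 21 -80.2; python3 - <<'E'
from h import *
c=dict(np.load("side0.npz")); 
# tray rim circle in side + top views, on z=.008
for n in("top","side"):
    c=dict(np.load(n+"0.npz")); m=satmask(c); k,L,st,ce=cv2.connectedComponentsWithStats(m)
    q=project(c,[.385,-.328,.004])[0].round().astype(int); i=L[q[1],q[0]]
    f=cv2.findContours((L==i).astype(np.uint8),0,1)[0][0].reshape(-1,2); f=f[f[:,1]<476]
    w=onplane(c,f,.008); A=np.c_[2*w,np.ones(len(w))]; s=np.linalg.lstsq(A,(w**2).sum(1),rcond=None)[0]
    print(n,s[:2],np.sqrt(s[2]+s[0]**2+s[1]**2))
E
```

```text
t 16.35 tcp [ 385.3 -327.4   83.3] phi -80.2 q6 33.8 w 0.0579 F [ 0.3 -0.1 -0.7]
turn rad -0.0001 shift mm x,y,z 0.1 0.1 62.3
top [ 0.38500099 -0.32799668] 0.04214631979831631
side [ 0.38293178 -0.32661086] 0.041085745345749436
```

{"fn": "step_arm", "kwargs": {"rows": [[-0.001,0,0.015,0,1],[0,0,0.015,0,1],[0,0,0.015,0,1],[0,0,0.008,0,1],[0,0,0.004,0,1],[0,0,0,0,1],[0,0,0.002,0,1],[0,0,0.001,0,1]]}}

```text
clock: 17.02
ee_pos: [0.3846, -0.328, 0.0237]
tcp_rot: [[0.985, 0.17, 0.001], [0.17, -0.985, -0.002], [0.001, 0.002, -1.0]]
ft_force: [-0.3, -0.4, -1.0]
gripper_width: 0.0578
grip_force: 12.0
```

{"fn": "step_arm", "kwargs": {"rows": [[0,0,0.001,0,1],[0,0,0.001,0,1],[0,0,0,0,1],[0,0,0,0,1],[0,0,0,0,1],[0,0,0,0,1],[0,0,0,0,1],[0,0,0,0,1]]}}

```text
clock: 17.68
ee_pos: [0.3842, -0.3276, 0.0211]
tcp_rot: [[0.985, 0.17, 0.001], [0.17, -0.985, -0.001], [0.001, 0.001, -1.0]]
ft_force: [0.6, 0.6, 2.2]
gripper_width: 0.0575
grip_force: 12.0
```

Touched down at the expected height with light contact, so I'll release and rise.

{"fn": "step_arm", "kwargs": {"rows": [[0,0,0,0,-0.25],[0,0,0,0,-0.3],[0,0,0,0,-0.4],[0,0,0,0,-0.6],[0,0,0,0,-0.8],[0,0,0,0,-0.8],[0,0,0,0,-0.8],[0,0,-0.01,0,-0.8]]}}

```text
clock: 18.35
ee_pos: [0.3826, -0.326, 0.029]
tcp_rot: [[0.985, 0.17, -0.003], [0.17, -0.985, 0.003], [-0.002, -0.004, -1.0]]
ft_force: [-0.1, 0.3, -0.5]
gripper_width: 0.0849
grip_force: 0.0
```

{"fn": "step_arm", "kwargs": {"rows": [[0,0,-0.015,0,-0.8],[0,0,-0.02,0,-1],[0,0,-0.03,0,-1],[0,0,-0.03,0,-1],[0,0,-0.02,0,-1],[0,0,-0.01,0,-1],[0,0,0,0,-1],[0,0,0,0,-1]]}}

```text
clock: 19.02
ee_pos: [0.3839, -0.3272, 0.1557]
tcp_rot: [[0.985, 0.17, 0.0], [0.17, -0.985, -0.0], [0.0, 0.0, -1.0]]
ft_force: [-0.5, 0.3, -0.5]
gripper_width: 0.0952
grip_force: 0.0
```

```bash
python3 plan.py 621 89.5 150 -80.2; python3 - <<'E'
from h import *
c=vision.capture("side"); cv2.imwrite("pics/g6.png",c["img"][:,:,::-1])
P=cloud(c); z=P[...,2]
for nm,m in (("pbox",(z>.028)&(z<.044)&(abs(P[...,0]-.62)<.13)&(abs(P[...,1]-.09)<.06)),("tin",(z>.033)&(z<.047)&(abs(P[...,0]-.385)<.06)&(abs(P[...,1]+.328)<.06))):
    m=m.astype(np.uint8); print(nm,m.sum(), rect(P[m>0][:,:2]), np.median(z[m>0]))
E
```

```text
t 19.02 tcp [ 383.9 -327.2  155.7] phi -80.22 q6 33.7 w 0.0952 F [-0.5  0.3 -0.5]
turn rad -0.0003 shift mm x,y,z 304.6 -370.3 5.7
pbox 0 (0.0, 0.0, 0.0, 0.0, 0.0) nan
tin 1061 (385.0, -325.8, 56.8, 56.6, -87.8) 0.03983398241763203
  return _methods._mean(a, axis=axis, dtype=dtype,
  ret = ret.dtype.type(ret / rcount)
```

View pics/g6.png

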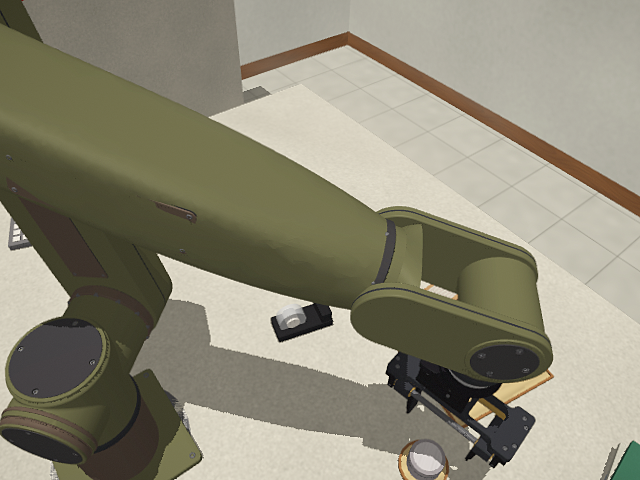

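The tin lies in the round tray at (428,458), and its top height fits. The arm hides the pencil box here, so I'll check it in the top view.

```bash
python3 - <<'E'
from h import *
c=vision.capture("top"); np.savez("t1.npz",**c)
P=cloud(c); z=P[...,2]
for nm,x,y,r in (("pbox",.62,.09,.13),("chalk",.576,.334,.08)):
    m=(z>.028)&(z<.044)&(abs(P[...,0]-x)<r)&(abs(P[...,1]-y)<.06); print(nm,m.sum(), m.any() and (rect(P[m][:,:2]), np.median(z[m])))
E
```

```text
pbox 1744 ((623.2, 89.2, 200.5, 56.4, 9.9), np.float64(0.036763146348733344))
chalk 1062 ((576.3, 334.5, 111.2, 61.3, -3.7), np.float64(0.03694093130526166))
```

{"fn": "step_arm", "kwargs": {"rows": [[0.019,-0.0231,0,0,-1],[0.019,-0.0231,0,0,-1],[0.019,-0.0231,0,0,-1],[0.019,-0.0231,0,0,-1],[0.019,-0.0231,0,0,-1],[0.019,-0.0231,0,0,-1],[0.019,-0.0231,0,0,-1],[0.019,-0.0231,0,0,-1]]}}

```text
clock: 19.78
ee_pos: [0.5016, -0.1175, 0.1533]
tcp_rot: [[0.985, 0.17, -0.004], [0.17, -0.985, 0.001], [-0.003, -0.002, -1.0]]
ft_force: [0.7, 0.3, 0.2]
gripper_width: 0.0948
grip_force: 0.0
```

{"fn": "step_arm", "kwargs": {"rows": [[0.019,-0.0231,0,0,-1],[0.019,-0.0231,0,0,-1],[0.019,-0.0231,0,0,-1],[0.019,-0.0231,0,0,-1],[0.019,-0.0231,0,0,-1],[0.019,-0.0231,0,0,-1],[0.019,-0.0231,0,0,-1],[0.019,-0.0231,0,0,-1]]}}

```text
clock: 20.45
ee_pos: [0.6199, 0.09, 0.1529]
tcp_rot: [[0.985, 0.17, -0.004], [0.17, -0.985, -0.0], [-0.004, -0.0, -1.0]]
ft_force: [0.1, -1.0, 0.2]
gripper_width: 0.0951
grip_force: 0.0
```

{"fn": "step_arm", "kwargs": {"rows": [[0,0,0.02,0,-1],[0,0,0.02,0,-1],[0,0,0.02,0,-1],[0,0,0.01,0,-1],[0,0,0,0,-1],[0,0,0,0,-1],[0,0,0,0,-1],[0,0,0,0,-1]]}}

```text
clock: 21.12
ee_pos: [0.6217, 0.0885, 0.0873]
tcp_rot: [[0.985, 0.17, 0.003], [0.17, -0.985, 0.0], [0.003, 0.0, -1.0]]
ft_force: [-0.0, 0.1, -0.1]
gripper_width: 0.0952
grip_force: 0.0
```

```bash
python3 plan.py 621 89.5 16 -80.2; python3 - <<'E'
from h import *
c=vision.capture("side"); P=cloud(c); z=P[...,2]
m=(z>.028)&(z<.044)&(abs(P[...,0]-.62)<.13)&(abs(P[...,1]-.09)<.06); print(m.sum(),rect(P[m][:,:2]))
E
```

```text
t 21.12 tcp [621.7  88.5  87.3] phi -80.23 q6 83.4 w 0.0952 F [-0.   0.1 -0.1]
turn rad -0.0005 shift mm x,y,z -0.5 -1.1 71.3
1490 (618.7, 90.0, 202.4, 58.6, 10.2)
```

{"fn": "step_arm", "kwargs": {"rows": [[0,-0.001,0.02,0,-1],[0,0,0.02,0,-1],[0,0,0.015,0,-1],[0,0,0.01,0,-1],[0,0,0.006,0,-1],[0,0,0,0,-1],[0,0,0,0,-1],[0,0,0,0,-0.8]], "grip_force": 25}}

```text
clock: 21.83
ee_pos: [0.6216, 0.0897, 0.0161]
tcp_rot: [[0.985, 0.17, 0.002], [0.17, -0.985, 0.0], [0.002, 0.0, -1.0]]
ft_force: [-0.1, -1.0, 0.7]
gripper_width: 0.0917
grip_force: 0.0
```

{"fn": "step_arm", "kwargs": {"rows": [[0,0,0,0,-0.6],[0,0,0,0,-0.4],[0,0,0,0,-0.3],[0,0,0,0,-0.2],[0,0,0,0,0],[0,0,0,0,0.5],[0,0,0,0,1],[0,0,0,0,1]]}}

```text
clock: 22.5
ee_pos: [0.6206, 0.0894, 0.0148]
tcp_rot: [[0.985, 0.17, 0.0], [0.17, -0.985, -0.0], [0.0, 0.0, -1.0]]
ft_force: [-0.0, -1.5, 1.3]
gripper_width: 0.0557
grip_force: 25.0
```

{"fn": "step_arm", "kwargs": {"rows": [[0,0,0,0,1],[0,0,-0.005,0,1],[0,0,-0.015,0,1],[0,0,-0.02,0,1],[0,0,-0.02,0,1],[0,0,-0.02,0,1],[0,0,-0.01,0,1],[0,0,0,0,1]]}}

```text
clock: 23.17
ee_pos: [0.6228, 0.0899, 0.1089]
tcp_rot: [[0.985, 0.17, 0.007], [0.17, -0.985, 0.001], [0.007, 0.001, -1.0]]
ft_force: [0.0, 0.5, -3.1]
gripper_width: 0.0557
grip_force: 25.0
```

```bash
python3 plan.py 592 -305 105 -100.5; python3 - <<'E'
from h import *
c=vision.capture("side"); cv2.imwrite("pics/g7.png",cv2.resize(c["img"][120:320,260:500,::-1],None,fx=3,fy=3,interpolation=2))
E
```

```text
t 23.17 tcp [622.8  89.9 108.9] phi -80.21 q6 83.5 w 0.0557 F [ 0.   0.5 -3.1]
turn rad 0.3541 shift mm x,y,z 41.7 393.9 3.9
```

View pics/g7.png

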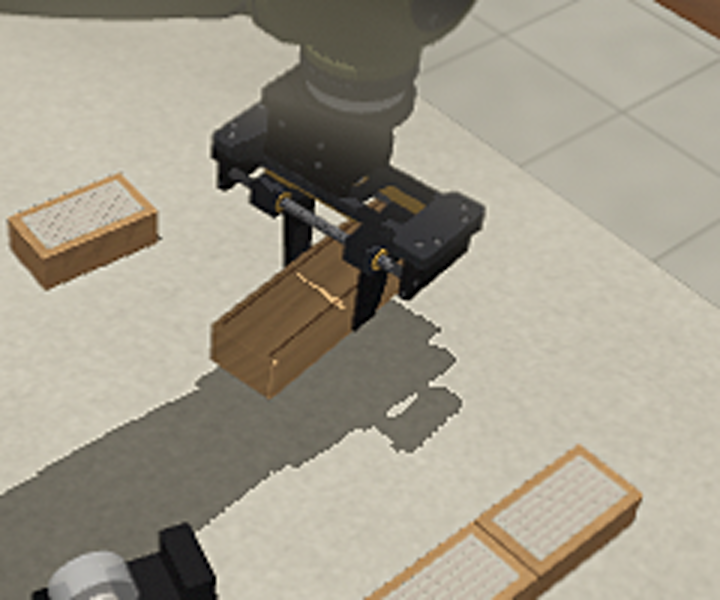

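The pencil box hangs level in the grip at (300,320).

{"fn": "step_arm", "kwargs": {"rows": [[0,0,0,0.118,1],[0,0,0,0.118,1],[0,0,0,0.118,1],[0.0033,0.0303,0,0,1],[0.0033,0.0303,0,0,1],[0.0033,0.0303,0,0,1],[0.0033,0.0303,0,0,1],[0.0033,0.0303,0,0,1]]}}

```text
clock: 23.88
ee_pos: [0.6075, -0.0633, 0.1025]
tcp_rot: [[0.983, -0.182, -0.003], [-0.182, -0.983, 0.001], [-0.004, -0.0, -1.0]]
ft_force: [0.7, -0.2, -1.8]
gripper_width: 0.0557
grip_force: 25.0
```

{"fn": "step_arm", "kwargs": {"rows": [[0.0033,0.0303,0,0,1],[0.0033,0.0303,0,0,1],[0.0033,0.0303,0,0,1],[0.0033,0.0303,0,0,1],[0.0033,0.0303,0,0,1],[0.0033,0.0303,0,0,1],[0.003,0.0303,0,0,1],[0.003,0.0303,0,0,1]]}}

```text
clock: 24.55
ee_pos: [0.5889, -0.3061, 0.1023]
tcp_rot: [[0.983, -0.182, -0.003], [-0.182, -0.983, 0.002], [-0.003, -0.001, -1.0]]
ft_force: [-0.0, 0.8, -2.1]
gripper_width: 0.0556
grip_force: 25.0
```

{"fn": "step_arm", "kwargs": {"rows": [[0,0,0,0,1],[0,0,0.02,0,1],[0,0,0.02,0,1],[0,0,0.01,0,1],[0,0,0,0,1],[0,0,0,0,1],[0,0,0,0,1],[0,0,0,0,1]]}}

```text
clock: 25.22
ee_pos: [0.5913, -0.3057, 0.0562]
tcp_rot: [[0.983, -0.182, 0.002], [-0.182, -0.983, -0.001], [0.002, 0.001, -1.0]]
ft_force: [-0.2, 0.1, -2.2]
gripper_width: 0.0557
grip_force: 25.0
```

```bash
python3 plan.py 591 -305 19 -100.5; python3 - <<'E'
from h import *
for n in("top","side"):
    c=vision.capture(n); P=cloud(c); z=P[...,2]; np.savez(n+"7.npz",**c)
    m=(z>.05+.014)&(z<.05+.034)&(abs(P[...,0]-.592)<.13)&(abs(P[...,1]+.305)<.1); print(n,m.sum(),m.any() and (rect(P[m][:,:2]),np.median(z[m])))
u,v=project(c,[.592,-.305,.03])[0].astype(int); cv2.imwrite("pics/g8.png",cv2.resize(c["img"][v-90:v+90,u-110:u+110,::-1],None,fx=3,fy=3,interpolation=2))
E
```

```text
t 25.22 tcp [ 591.3 -305.7   56.2] phi -100.47 q6 68.5 w 0.0557 F [-0.2  0.1 -2.2]
turn rad 0.0004 shift mm x,y,z -0.4 -0.6 37.2
top 505 ((599.1, -290.1, 203.5, 47.8, -18.8), np.float64(0.07756083365432409))
side 2280 ((590.5, -305.8, 203.3, 72.2, -16.2), np.float64(0.07681929257075726))
```

View pics/g8.png

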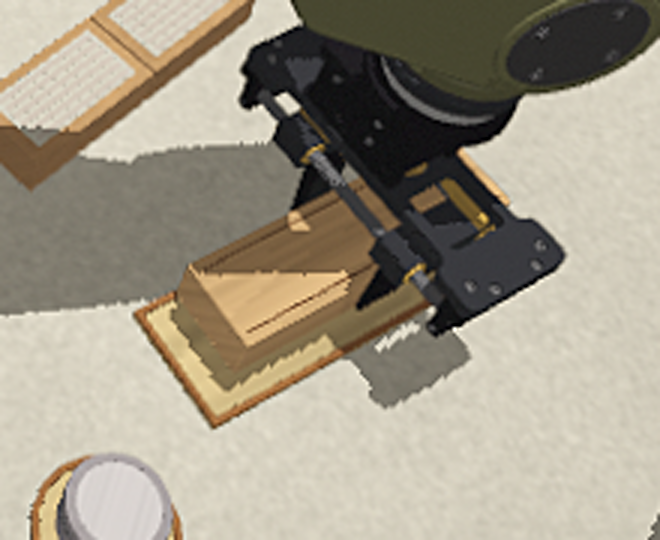

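The box is over the long tray and in line with it, its near end at (235,330) against the tray end at (175,370). Next I lower it.

{"fn": "step_arm", "kwargs": {"rows": [[0,-0.0005,0.01,0,1],[0,0,0.01,0,1],[0,0,0.008,0,1],[0,0,0.004,0,1],[0,0,0.002,0,1],[0,0,0.001,0,1],[0,0,0.001,0,1],[0,0,0,0,1]]}}

```text
clock: 25.98
ee_pos: [0.5906, -0.3051, 0.0189]
tcp_rot: [[0.983, -0.182, 0.0], [-0.182, -0.983, -0.0], [0.0, 0.0, -1.0]]
ft_force: [-0.0, 0.2, -1.9]
gripper_width: 0.0555
grip_force: 25.0
```

{"fn": "step_arm", "kwargs": {"rows": [[0,0,0,0,1],[0,0,0.001,0,1],[0,0,0.0005,0,1],[0,0,0,0,1],[0,0,0,0,1],[0,0,0,0,1],[0,0,0,0,1],[0,0,0,0,1]]}}

```text
clock: 26.65
ee_pos: [0.5908, -0.3051, 0.0188]
tcp_rot: [[0.983, -0.182, 0.0], [-0.182, -0.983, -0.0], [0.001, 0.0, -1.0]]
ft_force: [-3.0, 1.5, 5.7]
gripper_width: 0.0559
grip_force: 25.0
```

{"fn": "step_arm", "kwargs": {"rows": [[0,0,0,0,-0.2],[0,0,0,0,-0.3],[0,0,0,0,-0.4],[0,0,0,0,-0.6],[0,0,0,0,-0.8],[0,0,0,0,-0.8],[0,0,0,0,-0.8],[0,0,-0.01,0,-0.8]]}}

```text
clock: 27.32
ee_pos: [0.5888, -0.304, 0.025]
tcp_rot: [[0.983, -0.182, -0.004], [-0.182, -0.983, 0.002], [-0.004, -0.002, -1.0]]
ft_force: [-0.4, 1.3, -0.2]
gripper_width: 0.0849
grip_force: 0.0
```

{"fn": "step_arm", "kwargs": {"rows": [[0,0,-0.015,0,-0.8],[0,0,-0.02,0,-1],[0,0,-0.03,0,-1],[0,0,-0.03,0,-1],[0,0,-0.02,0,-1],[0,0,-0.01,0,-1],[0,0,0,-0.12,-1],[0,0,0,0,-1]]}}

```text
clock: 27.98
ee_pos: [0.591, -0.3052, 0.1543]
tcp_rot: [[0.998, -0.061, 0.002], [-0.061, -0.998, -0.002], [0.003, 0.001, -1.0]]
ft_force: [-0.7, 0.1, -0.1]
gripper_width: 0.0949
grip_force: 0.0
```

```bash
python3 plan.py 576 334.4 90 -93.6
```

```text
t 27.98 tcp [ 591.  -305.2  154.3] phi -93.5 q6 61.6 w 0.0949 F [-0.7  0.1 -0.1]
turn rad 0.0018 shift mm x,y,z -55.1 -637.4 64.3
```

{"fn": "step_arm", "kwargs": {"rows": [[-0.0028,-0.0319,0,0,-1],[-0.0028,-0.0319,0,0,-1],[-0.0028,-0.0319,0,0,-1],[-0.0028,-0.0319,0,0,-1],[-0.0028,-0.0319,0,0,-1],[-0.0028,-0.0319,0,0,-1],[-0.0028,-0.0319,0,0,-1],[-0.0028,-0.0319,0,0,-1]]}}

```text
clock: 28.65
ee_pos: [0.5832, -0.0472, 0.1513]
tcp_rot: [[0.998, -0.066, -0.002], [-0.066, -0.998, 0.0], [-0.002, -0.0, -1.0]]
ft_force: [0.2, 0.1, 0.1]
gripper_width: 0.0948
grip_force: 0.0
```

{"fn": "step_arm", "kwargs": {"rows": [[-0.0028,-0.0319,0,0,-1],[-0.0028,-0.0319,0,0,-1],[-0.0028,-0.0319,0,0,-1],[-0.0028,-0.0319,0,0,-1],[-0.0028,-0.0319,0,0,-1],[-0.0028,-0.0319,0,0,-1],[-0.0028,-0.0319,0,0,-1],[-0.0028,-0.0319,0,0,-1]]}}

```text
clock: 29.32
ee_pos: [0.577, 0.2087, 0.1512]
tcp_rot: [[0.998, -0.066, -0.002], [-0.066, -0.998, -0.001], [-0.002, 0.001, -1.0]]
ft_force: [0.8, 0.6, 0.5]
gripper_width: 0.0952
grip_force: 0.0
```

{"fn": "step_arm", "kwargs": {"rows": [[-0.0028,-0.0319,0,0,-1],[-0.0028,-0.0319,0,0,-1],[-0.0028,-0.0319,0,0,-1],[-0.0028,-0.0319,0,0,-1],[0,0,0.02,0,-1],[0,0,0.02,0,-1],[0,0,0.02,0,-1],[0,0,0,0,-1]]}}

```text
clock: 29.98
ee_pos: [0.571, 0.3339, 0.0859]
tcp_rot: [[0.998, -0.065, -0.01], [-0.065, -0.998, -0.005], [-0.009, 0.005, -1.0]]
ft_force: [-0.2, -0.7, -1.2]
gripper_width: 0.0948
grip_force: 0.0
```

{"fn": "step_arm", "kwargs": {"rows": [[0,0,0,0,-1],[0,0,0,0,-1],[0,0,0,0,-1],[0,0,0,0,-1],[0,0,0,0,-1],[0,0,0,0,-1],[0,0,0,0,-1],[0,0,0,0,-1]]}}

```text
clock: 30.65
ee_pos: [0.5749, 0.3353, 0.0925]
tcp_rot: [[0.998, -0.063, 0.0], [-0.063, -0.998, 0.0], [0.0, -0.0, -1.0]]
ft_force: [-0.7, -0.3, -0.8]
gripper_width: 0.0951
grip_force: 0.0
```

```bash
python3 plan.py 575 334.4 16 -93.6; python3 - <<'E'
from h import *
for n in("top","side"):
    c=vision.capture(n); P=cloud(c); z=P[...,2]; np.savez(n+"8.npz",**c)
    for nm,x,y,r,h in(("pbox",.591,-.305,.13,.04),("row",.61,-.111,.13,.036),("tin",.385,-.328,.05,.04),("chalk",.576,.334,.08,.036),("stampfoot",.399,.314,.04,.022),("tape",.39,.0,.1,.058)):
        m=(z>h-.008)&(z<h+.008)&(abs(P[...,0]-x)<r)&(abs(P[...,1]-y)<.06); print(n,nm,m.sum(),m.any() and (rect(P[m][:,:2]),np.median(z[m]).round(4)))
E
```

```text
t 30.65 tcp [574.9 335.3  92.5] phi -93.63 q6 119.3 w 0.0951 F [-0.7 -0.3 -0.8]
turn rad -0.0005 shift mm x,y,z 0.1 0.9 76.5
top pbox 1808 ((593.9, -305.7, 201.4, 57.9, -10.4), np.float64(0.0408))
top row 2108 ((611.4, -111.0, 223.1, 62.6, 2.1), np.float64(0.0369))
top tin 475 ((386.7, -326.9, 58.5, 58.3, 41.2), np.float64(0.0407))
top chalk 77 ((586.4, 345.1, 58.3, 36.0, -66.5), np.float64(0.0372))
top stampfoot 0 False
top tape 210 ((392.2, 12.3, 99.7, 46.4, -7.3), np.float64(0.0586))
side pbox 3185 ((590.7, -304.0, 202.6, 57.5, -10.3), np.float64(0.0395))
side row 2792 ((608.8, -110.9, 226.4, 62.1, 2.0), np.float64(0.0356))
side tin 1072 ((384.6, -325.0, 58.1, 56.2, 69.4), np.float64(0.0398))
side chalk 741 ((572.9, 335.4, 112.3, 65.2, -2.2), np.float64(0.036))
side stampfoot 202 ((395.4, 312.9, 44.7, 34.2, -16.4), np.float64(0.0217))
side tape 304 ((385.6, 16.5, 91.6, 28.8, -18.2), np.float64(0.0589))
```

The pencil box, tin and stamp all read flat and inside their trays. Next is the chalk carton.

{"fn": "step_arm", "kwargs": {"rows": [[0,0.001,0.02,0,-1],[0,0,0.02,0,-1],[0,0,0.018,0,-1],[0,0,0.01,0,-1],[0,0,0.008,0,-1],[0,0,0,0,-1],[0,0,0,0,-1],[0,0,0,0,-0.7]]}}

```text
clock: 31.42
ee_pos: [0.5757, 0.3348, 0.0175]
tcp_rot: [[0.998, -0.063, 0.002], [-0.063, -0.998, 0.001], [0.002, -0.001, -1.0]]
ft_force: [0.4, 0.3, -0.1]
gripper_width: 0.0926
grip_force: 0.0
```

{"fn": "step_arm", "kwargs": {"rows": [[0,0,0,0,-0.5],[0,0,0,0,-0.4],[0,0,0,0,-0.3],[0,0,0,0,-0.2],[0,0,0,0,0],[0,0,0,0,0.5],[0,0,0,0,1],[0,0,0,0,1]]}}

```text
clock: 32.08
ee_pos: [0.5749, 0.3343, 0.0164]
tcp_rot: [[0.998, -0.063, 0.0], [-0.063, -0.998, -0.0], [0.0, 0.0, -1.0]]
ft_force: [-0.6, -0.3, 2.0]
gripper_width: 0.0598
grip_force: 25.0
```

{"fn": "step_arm", "kwargs": {"rows": [[0,0,0,0,1],[0,0,-0.005,0,1],[0,0,-0.015,0,1],[0,0,-0.025,0,1],[0,0,-0.025,0,1],[0,0,-0.02,0,1],[0,0,-0.01,0,1],[0,0,0,-0.098,1]]}}

```text
clock: 32.75
ee_pos: [0.5767, 0.3354, 0.1207]
tcp_rot: [[0.999, 0.036, 0.006], [0.036, -0.999, 0.003], [0.006, -0.003, -1.0]]
ft_force: [0.9, 0.1, -2.0]
gripper_width: 0.0597
grip_force: 25.0
```

{"fn": "step_arm", "kwargs": {"rows": [[0,0,0,0,1],[0,0,0,0,1],[0,0,0,0,1],[0,0,0,0,1],[0,0,0,0,1],[0,0,0,0,1],[0,0,0,0,1],[0,0,0,0,1]]}}

```text
clock: 33.42
ee_pos: [0.5747, 0.3343, 0.1159]
tcp_rot: [[0.999, 0.034, -0.0], [0.034, -0.999, -0.0], [-0.0, 0.0, -1.0]]
ft_force: [-0.1, -0.2, -1.5]
gripper_width: 0.0599
grip_force: 25.0
```

```bash
python3 plan.py 610 -111 115 -88
```

```text
t 33.42 tcp [574.7 334.3 115.9] phi -88.02 q6 113.6 w 0.0599 F [-0.1 -0.2 -1.5]
turn rad -0.0004 shift mm x,y,z 19.7 446.3 0.9
```

{"fn": "step_arm", "kwargs": {"rows": [[0.0014,0.0319,0,0,1],[0.0014,0.0319,0,0,1],[0.0014,0.0319,0,0,1],[0.0014,0.0319,0,0,1],[0.0014,0.0319,0,0,1],[0.0014,0.0319,0,0,1],[0.0014,0.0319,0,0,1],[0.0014,0.0319,0,0,1]]}}

```text
clock: 34.08
ee_pos: [0.5948, 0.0782, 0.1164]
tcp_rot: [[0.999, 0.035, 0.0], [0.035, -0.999, -0.0], [0.0, 0.0, -1.0]]
ft_force: [0.2, -0.7, -2.9]
gripper_width: 0.0599
grip_force: 25.0
```

{"fn": "step_arm", "kwargs": {"rows": [[0.0014,0.0319,0,0,1],[0.0014,0.0319,0,0,1],[0.0014,0.0319,0,0,1],[0.0014,0.0319,0,0,1],[0.0014,0.0319,0,0,1],[0.0014,0.0319,0,0,1],[0,0,0.02,0,1],[0,0,0.02,0,1]]}}

```text
clock: 34.75
ee_pos: [0.6117, -0.114, 0.078]
tcp_rot: [[0.999, 0.031, 0.005], [0.031, -1.0, -0.001], [0.005, 0.002, -1.0]]
ft_force: [-0.2, 0.8, -1.2]
gripper_width: 0.0599
grip_force: 25.0
```

{"fn": "step_arm", "kwargs": {"rows": [[0,0,0.01,0,1],[0,0,0,0,1],[0,0,0,0,1],[0,0,0,0,1],[0,0,0,0,1],[0,0,0,0,1],[0,0,0,0,1],[0,0,0,0,1]]}}

```text
clock: 35.42
ee_pos: [0.6103, -0.1112, 0.0669]
tcp_rot: [[0.999, 0.035, 0.001], [0.035, -0.999, -0.0], [0.001, 0.0, -1.0]]
ft_force: [1.4, -0.9, -1.9]
gripper_width: 0.0597
grip_force: 25.0
```

```bash
python3 plan.py 610 -111 52.5 -88; python3 - <<'E'
from h import *
for n in("top","side"):
    c=vision.capture(n); P=cloud(c); z=P[...,2]; np.savez(n+"9.npz",**c)
    for nm,h in(("row",.036),("held",.084)):
        m=(z>h-.006)&(z<h+.006)&(abs(P[...,0]-.61)<.13)&(abs(P[...,1]+.111)<.06); print(n,nm,m.sum(),m.any() and (rect(P[m][:,:2]),np.median(z[m]).round(4)))
u,v=project(c,[.61,-.111,.05])[0].astype(int); cv2.imwrite("pics/g9.png",cv2.resize(c["img"][v-65:v+55,u-80:u+80,::-1],None,fx=5,fy=5,interpolation=2)); print(u,v)
E
```

```text
t 35.42 tcp [ 610.3 -111.2   66.9] phi -87.99 q6 72.7 w 0.0597 F [ 1.4 -0.9 -1.9]
turn rad 0.0002 shift mm x,y,z -0.3 -0.2 14.4
top row 202 ((615.5, -83.7, 215.3, 33.7, -6.3), np.float64(0.0366))
top held 5 ((662.4, -79.9, 5.1, 2.7, -2.8), np.float64(0.0859))
side row 1120 ((608.9, -111.3, 224.6, 61.9, 1.5), np.float64(0.0355))
side held 1060 ((600.3, -110.5, 95.8, 78.3, -0.4), np.float64(0.0859))
430 297
```

View pics/g9.png

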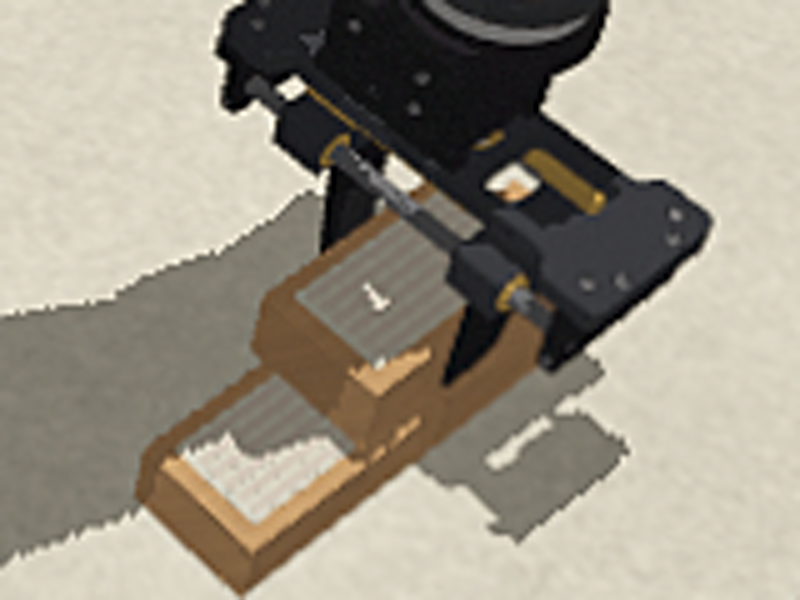

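The held carton is over the row and in line with it. Its near-end top corners are at about (262,298) and (378,398), and the row's are at (148,465) and (253,548).

```bash
python3 - <<'E'
from h import *
c=dict(np.load("side9.npz")); f=lambda p:np.array(p)/5.-.5+[350,232]
a=onplane(c,f([(262,298),(378,398)]),.0865)*1000; b=onplane(c,f([(255,355),(368,462)]),.0505)*1000; r=onplane(c,f([(148,465),(253,548)]),.036)*1000
print(a.round(1),b.round(1),r.round(1))
e=np.array([np.cos(np.radians(1.9)),np.sin(np.radians(1.9))])
for p,h in((a,55),(b,55),(r,111)): print((p.mean(0)+h*e).round(1), np.hypot(*(p[1]-p[0])).round(1))
# depth-based near end & sides in row frame, with the same camera
P=cloud(c); z=P[...,2]; n=np.array([-e[1],e[0]])
for nm,h in(("row",.0355),("held",.0862)):
    m=(abs(z-h)<.003)&(abs(P[...,0]-.61)<.13)&(abs(P[...,1]+.111)<.045); q=(P[m][:,:2]*1000-[610,-111]); s=q@e;t=q@n; print(nm,m.sum(),np.percentile(s,[.3,1,99]).round(1),np.percentile(t,[.5,2,98,99.5]).round(1))
E
```

```text
[[ 552.5  -82.4]
 [ 554.8 -142.2]] [[ 554.1  -84.2]
 [ 553.9 -146.7]] [[ 493.3  -91. ]
 [ 500.1 -142.5]]
[ 608.6 -110.5] 59.9
[ 608.9 -113.6] 62.5
[ 607.6 -113.1] 52.0
row 1024 [-113.3 -112.3  102.9] [-30.4 -29.8  29.1  30.3]
held 940 [-56.5 -55.7  36.6] [-37.6 -29.1  31.4  34. ]
```

{"fn": "step_arm", "kwargs": {"rows": [[-0.0006,0.0005,0.005,0,1],[0,0,0.004,0,1],[0,0,0.002,0,1],[0,0,0.001,0,1],[0,0,0.001,0,1],[0,0,0,0,1],[0,0,0,0,1],[0,0,0,0,1]]}}

```text
clock: 36.18
ee_pos: [0.6095, -0.1119, 0.0533]
tcp_rot: [[0.999, 0.035, 0.0], [0.035, -0.999, -0.0], [0.0, 0.0, -1.0]]
ft_force: [0.6, -0.5, -1.8]
gripper_width: 0.06
grip_force: 25.0
```

{"fn": "step_arm", "kwargs": {"rows": [[0,0,0.001,0,1],[0,0,0.0005,0,1],[0,0,0,0,1],[0,0,0,0,1],[0,0,0,0,1],[0,0,0,0,1],[0,0,0,0,1],[0,0,0,0,1]]}}

```text
clock: 36.85
ee_pos: [0.6098, -0.1119, 0.0524]
tcp_rot: [[0.999, 0.035, 0.001], [0.035, -0.999, -0.0], [0.001, 0.0, -1.0]]
ft_force: [-1.3, 0.6, 5.0]
gripper_width: 0.0599
grip_force: 25.0
```

Contact came at the expected height, so I'll release, rise, back away to one side and check.

{"fn": "step_arm", "kwargs": {"rows": [[0,0,0,0,-0.25],[0,0,0,0,-0.3],[0,0,0,0,-0.4],[0,0,0,0,-0.6],[0,0,0,0,-0.8],[0,0,0,0,-0.9],[0,0,0,0,-1],[0,0,-0.005,0,-1]]}}

```text
clock: 37.52
ee_pos: [0.6084, -0.1116, 0.0555]
tcp_rot: [[0.999, 0.035, -0.002], [0.035, -0.999, 0.001], [-0.002, -0.001, -1.0]]
ft_force: [0.1, 0.6, 0.9]
gripper_width: 0.0927
grip_force: 0.0
```

{"fn": "step_arm", "kwargs": {"rows": [[0,0,-0.015,0,-1],[0,0,-0.03,0,-1],[0,0,-0.04,0,-1],[0,0,-0.04,0,-1],[0,0,-0.03,0,-1],[0,0,0,0,-1],[0,-0.03,0,0,-1],[0,-0.03,0,0,-1]]}}

```text
clock: 38.18
ee_pos: [0.6076, -0.0524, 0.2129]
tcp_rot: [[0.999, 0.032, 0.002], [0.032, -0.999, -0.0], [0.002, 0.0, -1.0]]
ft_force: [0.2, -0.2, -0.1]
gripper_width: 0.0947
grip_force: 0.0
```

{"fn": "step_arm", "kwargs": {"rows": [[0,-0.03,0,0,-1],[0,-0.03,0,0,-1],[0,-0.03,0,0,-1],[0,-0.03,0,0,-1],[0,-0.03,0,0,-1],[0,-0.03,0,0,-1],[0,-0.03,0,0,-1],[0,0,0,0,-1]]}}

```text
clock: 38.85
ee_pos: [0.5991, 0.1624, 0.2114]
tcp_rot: [[0.999, 0.039, -0.0], [0.039, -0.999, 0.002], [-0.0, -0.002, -1.0]]
ft_force: [-0.5, -0.2, 0.7]
gripper_width: 0.095
grip_force: 0.0
```

```bash
python3 - <<'E'
from h import *
e=np.array([np.cos(np.radians(1.9)),np.sin(np.radians(1.9))]);n_=np.array([-e[1],e[0]])
for n in("top","side"):
    c=vision.capture(n); P=cloud(c); z=P[...,2]; cv2.imwrite(f"pics/fin_{n}.png",c["img"][:,:,::-1])
    for nm,x,y,r,h in(("row",.61,-.111,.13,.036),("chalk",.61,-.111,.13,.072),("pbox",.591,-.305,.13,.04),("tin",.385,-.328,.05,.04),("stamp",.399,.314,.04,.022)):
        m=(abs(z-h)<.007)&(abs(P[...,0]-x)<r)&(abs(P[...,1]-y)<.06); print(n,nm,m.sum(),m.any() and (rect(P[m][:,:2]),np.median(z[m]).round(4)))
E
```

```text
top row 1027 ((611.3, -110.3, 222.6, 61.4, 1.8), np.float64(0.0369))
top chalk 1098 ((611.1, -110.8, 111.8, 61.2, 1.9), np.float64(0.0729))
top pbox 1767 ((593.4, -305.7, 201.2, 58.3, -10.6), np.float64(0.0407))
top tin 456 ((386.5, -326.8, 59.1, 57.3, 17.1), np.float64(0.0407))
top stamp 145 ((398.1, 311.4, 50.0, 47.6, 64.4), np.float64(0.0224))
side row 1339 ((608.6, -110.8, 225.7, 62.3, 1.7), np.float64(0.0356))
side chalk 1451 ((609.5, -110.9, 114.8, 61.8, 1.7), np.float64(0.0716))
side pbox 3163 ((590.7, -303.9, 202.9, 57.7, -10.6), np.float64(0.0396))
side tin 1066 ((384.7, -325.4, 57.3, 56.7, 87.0), np.float64(0.0399))
side stamp 194 ((395.3, 311.7, 44.4, 34.3, -15.5), np.float64(0.022))
```

View pics/fin_top.png

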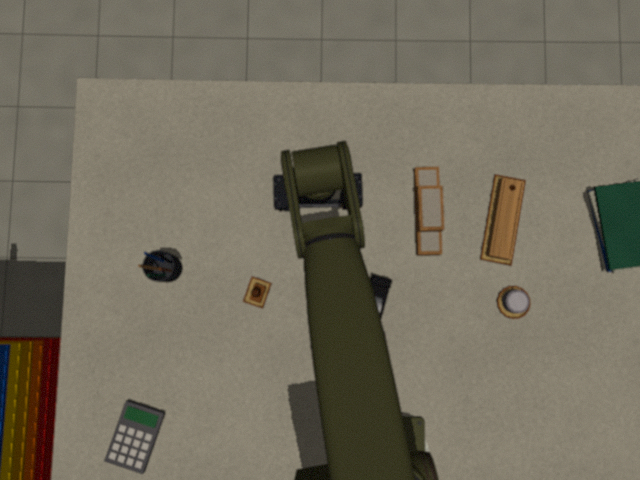

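View pics/fin_side.png

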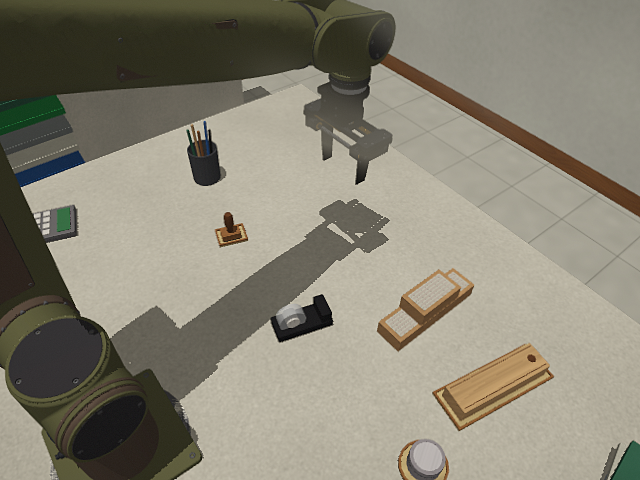

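All four items are placed. The carton at (430,208) in the top view is centred over the joint to about 1 mm. The stamp (257,292), tin (515,301) and pencil box (504,220) are inside their trays, and the dispenser and cup have not moved.

```bash
python3 -c "from bench import finish_job; print(finish_job())"
```

```text
the job is handed in; nothing more can be done
None
```

The job is handed in: the stamp, tin and pencil box sit flat and in line in their trays, and the chalk carton lies centred over the row's joint to about 1 mm, with the tape dispenser and pencil cup left where they stood.

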